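Ease down the sole press

TASK

The glued sole has had its time in the press: take the release valve's red post lightly and turn it counter-clockwise just far enough that the bed with the shoe sinks slowly, never faster than 3 cm per second, all the way down to its bottom stop. Then turn the valve fully closed again, snug against its stop but without forcing it, and let go. Work only by the valve: do not push the bed or the shoe, and leave the things on the bench where they are.

Things in the scene. Friction and masses are not known exactly. Their poses are not given: they have to be found in the camera images.
- press: bench sole press, one heavy fixed piece: green base 240 x 290 mm, two steel columns at y = +-122 mm, green crossbeam on top at 400 mm, and outside the -y column a grey pump unit 120 x 90 mm, 70 mm high (centre x = -20, y = -235 mm) that carries the release valve. Origin: centre of the base's underside; x, y along its 240 and 290 mm sides, z up.
- stem (a point): point on the valve's upright turning axis (steel stem on a brass collar on the pump unit), level with knob, 117 mm above the bench; in the press's frame x = -20, y = -255 mm. Axes as the press.
- knob (a point): grip point on the axis of the valve's red upright round post, 18 mm thick, 75 mm from the stem axis, 117 mm above the bench; the post's top is 20 mm higher. Closed stop: x = -62, y = -317 mm in the press's frame; the valve starts within 0.1 rad of it. Fully open: 1.4 rad counter-clockwise (seen from above) of that. Closing to a snug stop: push on until the force rises to 15 to 20 N.
- valve: the valve: stem, flat steel arm (13 mm wide, top 91 mm above the bench) and red post. Origin on the stem axis, 75 mm above the bench. Friction holds it where it is left: about 6 N along the arc at the post turns it open, 8 to 10 N turns it closed. The stem is weak: pushing with over 30 N, or pinching with over 15 N per finger, bends it. Pinch with about 10 N, or push with shut fingers.
- bed: yellow bed plate 150 x 100 mm on a steel ram between the columns, a brown shoe fixed on it sole up. Origin: centre of the plate's underside, 0.19 to 0.20 m above the bench at the start, 0.130 m on its bottom stop. It stands still for the first 0.4 to 0.9 rad of valve opening (each time different), then sinks about 1.5 cm/s faster per further 0.1 rad; turning back slows or stops it at once.
- glue: can of glue with an orange band, 60 mm in diameter, 85 mm high, standing loose; origin at the centre of its underside. Bystander.
- polish: amber jar of polish with a black cap, 66 mm in diameter, 50 mm high, loose; origin at the centre of its underside. Bystander.
- brush: brush lying loose on the bench along its own x; origin under its middle. Bystander.
- hammer: hammer lying loose on the bench along its own x, handle to -x; origin under its middle. Bystander.

How it is judged:
By the outcome, as a careful person would: the job done as asked, in the order asked, and still so for the second after the job is handed in, with the robot touching nothing.
It also fails if it takes over 72 s, if anything falls off the work surface, if the arm or the gripper's body presses on something with over 40 N, if the wrist force passes 120 N, or if a joint passes its speed limit or range.

ROBOT

A 7-joint arm with a two-finger parallel gripper is mounted at the origin on the work surface. World frame = base frame: x ahead of the robot, y to its left, z up, the work surface at z = 0. Lengths are in m, angles in rad, forces in N, time in s.
With the tool pointing down it reaches from about 0.4 to 0.875 m from the base axis. Payload 19.3 kg.
Tool frame: the origin (TCP) lies midway between the tips of the shut fingers; the grasp point (between the pads) lies 19 mm behind it; z points along the fingers, y is the direction in which the jaws open and shut (so a half turn about z gives the same grasp; the last joint's range is limited). The gripper opens to 85 mm and grips with 20 to 120 N. Pads are 22 mm wide; open, the fingers measure 114 mm over their backs; the gripper's body (76 mm by 85 mm) begins 54 mm behind the grasp point. The pads swing forward as they close: fully open they stand 13 mm farther back than shut.
Start: joints at [-1.299, 0.521, -0.036, 1.599, 0.021, 1.021, -0.113], TCP at [0.21, 0.589, 0.231] pointing down, gripper open.
Joint ranges: [-2.91, 2.91], [-0.3, 2.13], [-1.5, 1.42], [0.17, 2.43], [-1.26, 4.41], [0.16, 1.93], [-2.52, 2.52]. Speed limits (rad/s): [1.89, 1.89, 2.39, 2.39, 3.01, 3.01, 3.01].

INTERFACE

Orientations are given as a rotation vector (axis times angle).
In Python, from plant import manip gives the robot as it stands.
- The arm moves only by the tool apply_moves, never from a script. Its argument "increments" is a list of rows, each an object of numbers: "tx", "ty", "tz": the shift along the tool's x, y, z as a fraction of full scale; "ax", "ay", "az": the turn, a rotation vector about the tool's x, y, z as a fraction of full scale; "fingers": the closure in counts, from 0 (fully open) to 255 (shut). In form: [{"tx": .., "ty": .., "tz": .., "ax": .., "ay": .., "az": .., "fingers": ..}, ...]. A call has 1 to 20 rows; each row shifts and turns the commanded pose from where the row before left it, along the tool's axes as they then stand; what a row does not reach is not made up. Full scale, the value 1, is 0.4 m for a shift and 30 degrees for a turn. A row lasts 1/10 s, in which the tool goes at most 50 mm and 8.59 degrees, less where a joint would pass 70% of its speed; a pose out of reach is approached as far as the arm can. A call with a number of a shift or a turn outside -1 to 1 is refused whole. A call with a gripper value outside its range is refused whole. The fingers move at their own pace and stop on an object; "newtons" is the grip in N (left out, the last holds). Time passes only in rows, so rows that do not move let the fingers close. It gives the time, the measured TCP pose, the force and the opening at its end, in the units of the state.
- manip.observe(): the state, without advancing time (a new reading comes with each control period).
- manip.capture(name): name is "scene" or "top" or "wrist"; returns (picture, depth): 480x640x3 uint8, blue, green, red; 480x640 float32, m along the optical axis (not along the pixel's ray), 0 where there is no reading.
- manip.camera_params(name): a dict with "fx", "fy", "cx", "cy" (pixels), "R" (3x3) and "t" (3): a world point X has camera coordinates R X + t; the wrist camera has in their place "tool_from_camera" (4x4, takes a point from camera to tool coordinates, whose origin is the TCP and whose axes are the flange's). Camera axes: x right, y down, z forward; pixel columns grow to the right and rows downward; lengths in m; the calibration is good to about 2 mm. A picture is of the moment at which its call begins: read the wrist's pose just before it. camera_params takes no time and is no camera call.
- manip.close_job(): hands the job in, once; it reports no verdict.
The state is a dict: "time": time; "q": joint angles; "qvel": joint speeds; "joint_torque": joint torques, N m; "tool_pos": TCP position; "tcp_rot": TCP orientation; "wrist_force": force on the tool from outside, world axes, zero at the start; "moment": the same for the moment, N m; "grip_width": finger opening in m.
Only numpy, scipy, OpenCV 4.12 (cv2) and the standard library are available. Lean on these libraries where they do the work, as an engineer would, in place of code of your own. Each camera call takes 0.05 s, during which the arm holds its last target.

## Working session

There is one attempt and no reset: what is moved stays moved. The work goes in short steps, Python scripts to look and compute and a tool call to move; the robot and the scene stay as the last step left them, time stands still between calls to the robot, and variables do not carry over. Pictures are saved under pics/ and viewed, and the job is handed in when it is done.

Besides the shell and the picture viewer there is one more tool, called after "Emit:" by a JSON object that holds its "fn" and its "kwargs", one argument or row to a line. apply_moves: Moves the arm, as the interface text tells. Its arguments: {"type":"object","properties":{"increments":{"type":"array"},"newtons":{"type":"number"}},"required":["increments"]}

```bash
ls; mkdir -p pics; python3 - <<'E'
from plant import manip
import cv2,numpy as np
print(manip.observe())
for n in ("scene","top"):
    im,d=manip.capture(n); cv2.imwrite(f"pics/{n}0.png",im); np.save(f"{n}0.npy",d); cv2.imwrite(f"{n}0raw.png",im)
    print(n,manip.camera_params(n))
print(manip.camera_params("wrist"))
E
```

```text
pics
{'time': 0.0, 'q': array([-1.29922779,  0.52204736, -0.03633589,  1.60001857,  0.02119671,
        1.02108212, -0.11279809]), 'qvel': array([-0.00025329, -0.00107199,  0.00034693, -0.00084778, -0.00184701,
        0.00103147, -0.00012703]), 'joint_torque': array([-2.67355481e-04, -9.27113843e+01,  1.98018126e+00, -3.69924259e+01,
        1.78938895e-02,  8.15653300e-03,  1.71056752e-05]), 'tool_pos': array([0.20938561, 0.58851746, 0.23070107]), 'tcp_rot': array([-5.34222172e-01, -3.09571199e+00,  1.82837410e-03]), 'wrist_force': array([-0.62512534, -0.16517808, -0.89553772]), 'moment': array([ 0.01917715,  0.00442553, -0.00843327]), 'grip_width': 0.08518455846579209}
scene {'fx': 492.37284386745586, 'fy': 492.37284386745586, 'cx': 315.7666737657136, 'cy': 229.18791045705854, 'R': array([[ 0.06976174,  0.99756081, -0.00239391],
       [ 0.82562699, -0.05908455, -0.56111415],
       [-0.55988693,  0.03716782, -0.82773497]]), 't': array([ 0.01642832, -0.36620777,  1.38617499])}
top {'fx': 474.20654762500027, 'fy': 474.20654762500027, 'cx': 314.56906812120894, 'cy': 237.95029136734664, 'R': array([[ 3.74766981e-04, -9.99892595e-01,  1.46512260e-02],
       [-9.89133533e-01, -2.52467004e-03, -1.46998229e-01],
       [ 1.47019431e-01, -1.44369289e-02, -9.89028241e-01]]), 't': array([-0.06266522,  0.54464022,  1.03384838])}
{'fx': 336.72574894719855, 'fy': 336.72574894719855, 'cx': 320.28852019695836, 'cy': 236.59161336817894, 'tool_from_camera': array([[ 6.26839129e-04, -9.58485413e-01, -2.85140877e-01,
         7.24168297e-02],
       [ 9.99999804e-01,  5.99970976e-04,  1.81578935e-04,
         1.05173719e-04],
       [-2.96451062e-06, -2.85140934e-01,  9.58485601e-01,
        -1.42384992e-01],
       [ 0.00000000e+00,  0.00000000e+00,  0.00000000e+00,
         1.00000000e+00]])}
```

View pics/scene0.png

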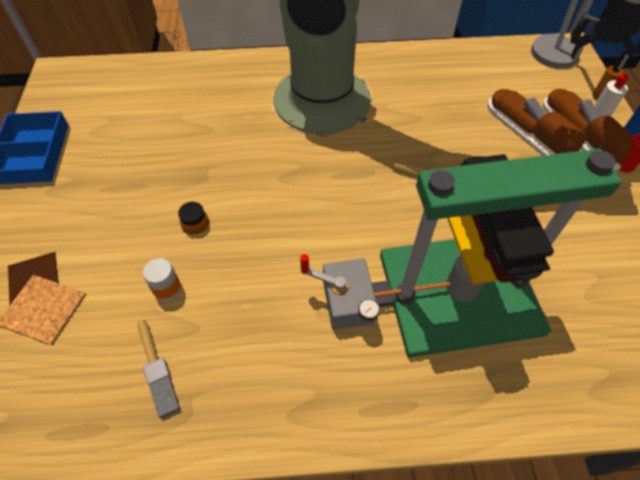

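View pics/top0.png

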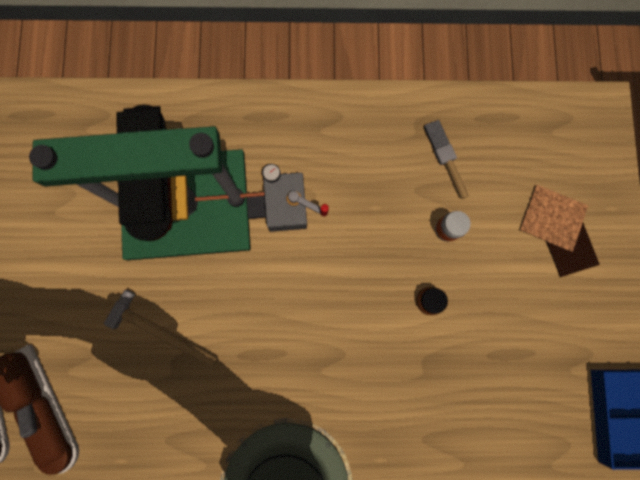

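Scene: red post at about (305,263), stem at (341,285), shoe on the yellow bed at (500,240). Top: post at (324,209), stem at (294,198). The bystanders lie well off in -y.

```bash
cat > h.py <<'E'
import cv2,numpy as np
from plant import manip
from scipy.spatial.transform import Rotation as Rn
def ray(n,u,v,z):
    P=manip.camera_params(n);R=np.array(P["R"]);t=np.array(P["t"])
    c=-R.T@t; d=R.T@np.array([(u-P["cx"])/P["fx"],(v-P["cy"])/P["fy"],1.])
    return c+d*(z-c[2])/d[2]
def pts(n,mask,dep):
    P=manip.camera_params(n);R=np.array(P["R"]);t=np.array(P["t"])
    v,u=np.nonzero(mask&(dep>0)); d=dep[v,u]
    C=np.stack([(u-P["cx"])/P["fx"]*d,(v-P["cy"])/P["fy"]*d,d],1)
    return (C-t)@R, u, v
def hsv(im): return cv2.cvtColor(im,cv2.COLOR_BGR2HSV).astype(int)
def red(im):
    h=hsv(im); return ((h[...,0]<6)|(h[...,0]>174))&(h[...,1]>180)&(h[...,2]>90)
def yellow(im):
    h=hsv(im); return (h[...,0]>18)&(h[...,0]<30)&(h[...,1]>200)&(h[...,2]>90)
E
python3 - <<'E'
from h import *
for n in("scene","top"):
    im=cv2.imread(n+"0raw.png");d=np.load(n+"0.npy")
    m=red(im); k,l,s,c=cv2.connectedComponentsWithStats(m.astype(np.uint8))
    for i in range(1,k):
        if s[i,4]>20:
            X,u,v=pts(n,l==i,d); print(n,"red",s[i],c[i],np.percentile(X,[5,50,95],axis=0).round(3).tolist(), ray(n,*c[i],.12 if n=="scene" else .137).round(4))
    m=yellow(im);k,l,s,c=cv2.connectedComponentsWithStats(m.astype(np.uint8))
    for i in range(1,k):
        if s[i,4]>60:
            X,u,v=pts(n,l==i,d); print(n,"yel",s[i],np.percentile(X,[5,50,95],axis=0).round(3).tolist())
    h=hsv(im); m=(h[...,0]>50)&(h[...,0]<90)&(h[...,1]>100)&(h[...,2]>30)
    X,u,v=pts(n,m,d); g=X[(X[:,2]<.08)&(X[:,2]>.005)&(X[:,0]>.3)]; print("green base z",np.percentile(g[:,2],[5,50,95]))
    r=cv2.minAreaRect(g[:,:2].astype(np.float32)); print(r)
    t=X[X[:,2]>.3]
    if len(t): print("beam",cv2.minAreaRect(t[:,:2].astype(np.float32)),np.median(t[:,2]))
    # overall objects height map near valve
    X,u,v=pts(n,np.ones(d.shape,bool),d)
    a=X[(abs(X[:,2]-.07)<.006)&(X[:,0]>.3)&(X[:,1]<.2)&(X[:,1]>-.2)]
    if len(a): print("pump top",len(a),cv2.minAreaRect(a[:,:2].astype(np.float32)))
    if n=="top": print("stem",ray(n,294,198,.10), "glue",ray(n,455,225,.085),"polish",ray(n,433,299,.05))
E
```

```text
scene red [616  74  13  14 109] [621.23853211  80.04587156] [[0.128, 0.728, 0.12], [0.141, 0.734, 0.137], [0.146, 0.745, 0.145]] [0.1214 0.7507 0.12  ]
scene red [620 135  20  37 401] [631.88029925 155.83291771] [[0.294, 0.716, 0.013], [0.322, 0.724, 0.054], [0.329, 0.741, 0.092]] [0.3739 0.6671 0.12  ]
scene red [301 255   7  18  99] [304.35353535 263.03030303] [[0.592, -0.085, 0.098], [0.602, -0.08, 0.128], [0.604, -0.075, 0.139]] [ 0.5984 -0.0801  0.12  ]
scene yel [ 448  216   49   68 1620] [[0.58, 0.191, 0.206], [0.644, 0.211, 0.21], [0.703, 0.23, 0.212]]
green base z [0.02698903 0.03042204 0.03323549]
((0.6292176246643066, 0.2395426630973816), (0.2385816127061844, 0.2869839072227478), 5.050495147705078)
beam ((0.5997377038002014, 0.23792529106140137), (0.12894469499588013, 0.2891957759857178), 5.025076866149902) 0.38405871238337674
pump top 2045 ((0.6350541710853577, 0.04516438767313957), (0.13995720446109772, 0.16718532145023346), 5.128081321716309)
top red [321 204   7   9  47] [324.17021277 208.27659574] [[0.588, -0.086, 0.127], [0.593, -0.08, 0.136], [0.6, -0.074, 0.139]] [ 0.5929 -0.0804  0.137 ]
green base z [0.02643532 0.02963068 0.03299104]
((0.6257311701774597, 0.23931530117988586), (0.23296813666820526, 0.2844035029411316), 5.150771141052246)
beam ((0.6414952874183655, 0.24078314006328583), (0.09681224077939987, 0.2868947982788086), 5.0514607429504395) 0.3833715683394656
pump top 1840 ((0.6261882781982422, 0.0424090176820755), (0.12038802355527878, 0.1639445722103119), 4.659000396728516)
stem [ 0.62326011 -0.01642945  0.1       ] glue [ 0.56760665 -0.368803    0.085     ] polish [ 0.40748923 -0.32379281  0.05      ]
```

```bash
cat >> h.py <<'E'
FS=np.radians(30)
def plan(target,yaw_y=None):
    """tool-frame shift to world target (m, and in fractions); yaw_y=world angle wanted for tool y (mod pi)"""
    s=manip.observe(); R=Rn.from_rotvec(s["tcp_rot"]).as_matrix()
    d=R.T@(np.array(target)-s["tool_pos"])
    print("pos",s["tool_pos"].round(4),"t",round(s["time"],2),"q",s["q"].round(2),"F",s["wrist_force"].round(1),"w",round(s["grip_width"],4))
    a=np.arctan2(R[1,1],R[0,1]); print("tool y world deg",np.degrees(a).round(2),"z",R[:,2].round(4))
    print("shift tool m",d.round(4),"frac",(d/.4).round(3))
    if yaw_y is not None:
        e=(yaw_y-a+np.pi/2)%np.pi-np.pi/2
        print("az total frac",(-e/FS).round(3),"deg",np.degrees(e).round(1))
E
python3 - <<'E'
from h import *
plan([.33,.33,.26],np.radians(-29))
R=Rn.from_rotvec(manip.observe()["tcp_rot"]).as_matrix(); print(R.round(3))
n="top";d=np.load("top0.npy")
m=np.zeros(d.shape,bool);m[160:185,260:284]=1
X,u,v=pts(n,m,d); X=X[X[:,2]>.08]; print("gauge",len(X),X.min(0),X.max(0))
E
```

```text
pos [0.2094 0.5886 0.2308] t 0.1 q [-1.3   0.52 -0.04  1.6   0.02  1.02 -0.11] F [-0.3 -0.4  0. ] w 0.0855
tool y world deg 70.41 z [-3.e-04 -9.e-04 -1.e+00]
shift tool m [-0.2003 -0.2032 -0.029 ] frac [-0.501 -0.508 -0.072]
az total frac -2.686 deg 80.6
[[-0.942  0.335 -0.   ]
 [ 0.335  0.942 -0.001]
 [-0.    -0.001 -1.   ]]
gauge 250 [0.66660527 0.01727395 0.08029457] [0.70722442 0.05547597 0.09100618]
```

Emit:
{"fn": "apply_moves", "kwargs": {
  "increments": [
    {"tx": -0.06, "ty": -0.055, "tz": -0.0075, "fingers": 170},
    {"tx": -0.06, "ty": -0.055, "tz": -0.0075, "fingers": 170},
    {"tx": -0.06, "ty": -0.055, "tz": -0.0075, "fingers": 170},
    {"tx": -0.06, "ty": -0.055, "tz": -0.0075, "fingers": 170},
    {"tx": -0.06, "ty": -0.055, "tz": -0.0075, "fingers": 170},
    {"tx": -0.06, "ty": -0.055, "tz": -0.0075, "fingers": 170},
    {"tx": -0.06, "ty": -0.055, "tz": -0.0075, "fingers": 170},
    {"tx": -0.06, "ty": -0.055, "tz": -0.0075, "fingers": 170},
    {"tx": -0.06, "ty": -0.055, "tz": -0.0075, "fingers": 170},
    {"tx": -0.06, "ty": -0.055, "tz": -0.0075, "fingers": 170}
  ],
  "newtons": 20
}}

```text
$.increments[0]: bad value
```

Emit:
{"fn": "apply_moves", "kwargs": {
  "increments": [
    {"az": 0.22, "fingers": 170},
    {"az": 0.22, "fingers": 170},
    {"az": 0.22, "fingers": 170},
    {"az": 0.22, "fingers": 170},
    {"az": 0.22, "fingers": 170},
    {"az": 0.22, "fingers": 170},
    {"az": 0.22, "fingers": 170},
    {"az": 0.22, "fingers": 170},
    {"az": 0.22, "fingers": 170},
    {"az": 0.22, "fingers": 170},
    {"az": 0.22, "fingers": 170},
    {"az": 0.22, "fingers": 170},
    {"az": 0.22, "fingers": 170},
    {"az": 0.22, "fingers": 170},
    {"az": 0.22, "fingers": 170}
  ]
}}

```text
$.increments[0]: bad value
```

```bash
python3 - <<'E'
from h import *
plan([.45,-.08,.26],np.radians(-29))
E
```

```text
pos [0.2094 0.5886 0.2308] t 0.1 q [-1.3   0.52 -0.04  1.6   0.02  1.02 -0.11] F [-0.3 -0.4  0. ] w 0.0855
tool y world deg 70.41 z [-3.e-04 -9.e-04 -1.e+00]
shift tool m [-0.4508 -0.5493 -0.0286] frac [-1.127 -1.373 -0.072]
az total frac -2.686 deg 80.6
```

Rows probably need every key.

Emit:
{"fn": "apply_moves", "kwargs": {
  "increments": [
    {"tx": -0.06, "ty": -0.055, "tz": -0.0075, "ax": 0, "ay": 0, "az": 0, "fingers": 170},
    {"tx": -0.06, "ty": -0.055, "tz": -0.0075, "ax": 0, "ay": 0, "az": 0, "fingers": 170},
    {"tx": -0.06, "ty": -0.055, "tz": -0.0075, "ax": 0, "ay": 0, "az": 0, "fingers": 170},
    {"tx": -0.06, "ty": -0.055, "tz": -0.0075, "ax": 0, "ay": 0, "az": 0, "fingers": 170},
    {"tx": -0.06, "ty": -0.055, "tz": -0.0075, "ax": 0, "ay": 0, "az": 0, "fingers": 170},
    {"tx": -0.06, "ty": -0.055, "tz": -0.0075, "ax": 0, "ay": 0, "az": 0, "fingers": 170},
    {"tx": -0.06, "ty": -0.055, "tz": -0.0075, "ax": 0, "ay": 0, "az": 0, "fingers": 170},
    {"tx": -0.06, "ty": -0.055, "tz": -0.0075, "ax": 0, "ay": 0, "az": 0, "fingers": 170},
    {"tx": -0.06, "ty": -0.055, "tz": -0.0075, "ax": 0, "ay": 0, "az": 0, "fingers": 170},
    {"tx": -0.06, "ty": -0.055, "tz": -0.0075, "ax": 0, "ay": 0, "az": 0, "fingers": 170}
  ],
  "newtons": 20
}}

```text
time: 1.1
tool_pos: [0.3622, 0.2997, 0.2613]
tcp_rot: [-0.534, -3.096, 0.0]
wrist_force: [0.4, -0.4, 0.5]
grip_width: 0.0283
```

```bash
python3 - <<'E'
from h import *
plan([.45,-.08,.26],np.radians(-29))
E
```

```text
pos [0.3622 0.2997 0.2613] t 1.1 q [-0.86  0.24  0.05  1.96 -0.01  0.95  0.43] F [ 0.4 -0.4  0.5] w 0.0283
tool y world deg 70.41 z [-2.e-04 -2.e-04 -1.e+00]
shift tool m [-0.21   -0.3283  0.0014] frac [-0.525 -0.821  0.003]
az total frac -2.686 deg 80.6
```

Emit:
{"fn": "apply_moves", "kwargs": {
  "increments": [
    {"tx": -0.0525, "ty": -0.082, "tz": 0, "ax": 0, "ay": 0, "az": 0, "fingers": 170},
    {"tx": -0.0525, "ty": -0.082, "tz": 0, "ax": 0, "ay": 0, "az": 0, "fingers": 170},
    {"tx": -0.0525, "ty": -0.082, "tz": 0, "ax": 0, "ay": 0, "az": 0, "fingers": 170},
    {"tx": -0.0525, "ty": -0.082, "tz": 0, "ax": 0, "ay": 0, "az": 0, "fingers": 170},
    {"tx": -0.0525, "ty": -0.082, "tz": 0, "ax": 0, "ay": 0, "az": 0, "fingers": 170},
    {"tx": -0.0525, "ty": -0.082, "tz": 0, "ax": 0, "ay": 0, "az": 0, "fingers": 170},
    {"tx": -0.0525, "ty": -0.082, "tz": 0, "ax": 0, "ay": 0, "az": 0, "fingers": 170},
    {"tx": -0.0525, "ty": -0.082, "tz": 0, "ax": 0, "ay": 0, "az": 0, "fingers": 170},
    {"tx": -0.0525, "ty": -0.082, "tz": 0, "ax": 0, "ay": 0, "az": 0, "fingers": 170},
    {"tx": -0.0525, "ty": -0.082, "tz": 0, "ax": 0, "ay": 0, "az": 0, "fingers": 170}
  ]
}}

```text
time: 2.1
tool_pos: [0.4498, -0.0799, 0.2613]
tcp_rot: [0.534, 3.096, 0.0]
wrist_force: [0.8, 1.0, 0.3]
grip_width: 0.0284
```

Emit:
{"fn": "apply_moves", "kwargs": {
  "increments": [
    {"tx": 0, "ty": 0, "tz": 0, "ax": 0, "ay": 0, "az": 0.22, "fingers": 150},
    {"tx": 0, "ty": 0, "tz": 0, "ax": 0, "ay": 0, "az": 0.22, "fingers": 150},
    {"tx": 0, "ty": 0, "tz": 0, "ax": 0, "ay": 0, "az": 0.22, "fingers": 150},
    {"tx": 0, "ty": 0, "tz": 0, "ax": 0, "ay": 0, "az": 0.22, "fingers": 150},
    {"tx": 0, "ty": 0, "tz": 0, "ax": 0, "ay": 0, "az": 0.22, "fingers": 150},
    {"tx": 0, "ty": 0, "tz": 0, "ax": 0, "ay": 0, "az": 0.22, "fingers": 150},
    {"tx": 0, "ty": 0, "tz": 0, "ax": 0, "ay": 0, "az": 0.22, "fingers": 150},
    {"tx": 0, "ty": 0, "tz": 0, "ax": 0, "ay": 0, "az": 0.22, "fingers": 150},
    {"tx": 0, "ty": 0, "tz": 0, "ax": 0, "ay": 0, "az": 0.22, "fingers": 150},
    {"tx": 0, "ty": 0, "tz": 0, "ax": 0, "ay": 0, "az": 0.22, "fingers": 150},
    {"tx": 0, "ty": 0, "tz": 0, "ax": 0, "ay": 0, "az": 0.22, "fingers": 150},
    {"tx": 0, "ty": 0, "tz": 0, "ax": 0, "ay": 0, "az": 0.22, "fingers": 150},
    {"tx": 0, "ty": 0, "tz": 0, "ax": 0, "ay": 0, "az": 0.22, "fingers": 150},
    {"tx": 0, "ty": 0, "tz": 0, "ax": 0, "ay": 0, "az": 0.22, "fingers": 150},
    {"tx": 0, "ty": 0, "tz": 0, "ax": 0, "ay": 0, "az": 0.22, "fingers": 150}
  ]
}}

```text
time: 3.6
tool_pos: [0.4496, -0.0783, 0.2612]
tcp_rot: [-2.705, -1.598, 0.0]
wrist_force: [-0.2, -0.6, 0.3]
grip_width: 0.0354
```

```bash
python3 - <<'E'
from h import *
plan([.5935,-.0805,.23],np.radians(-29))
im,d=manip.capture("wrist"); cv2.imwrite("pics/w1.png",im); np.save("w1.npy",d)
E
```

```text
pos [ 0.4496 -0.0783  0.2612] t 3.6 q [-0.5   0.25  0.65  2.01 -0.19  0.94 -0.25] F [-0.2 -0.6  0.3] w 0.0354
tool y world deg -28.86 z [-3.e-04 -0.e+00 -1.e+00]
shift tool m [0.0675 0.1271 0.0312] frac [0.169 0.318 0.078]
az total frac 0.005 deg -0.1
```

View pics/w1.png

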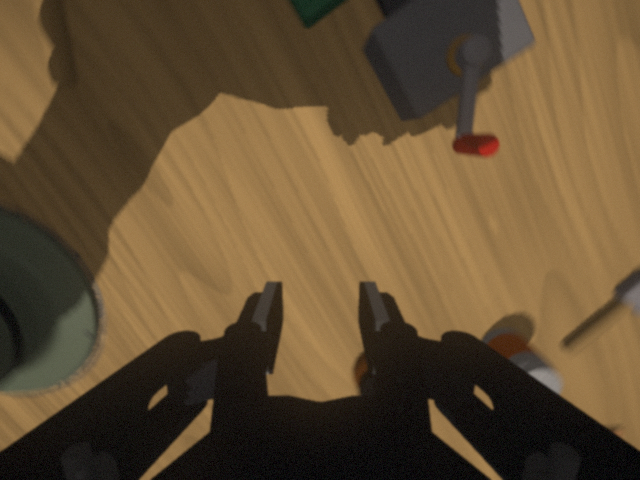

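Wrist view: post top near (489,146), stem at (475,50); the valve arm runs along image vertical (tool x), as wanted.

```bash
cat >> h.py <<'E'
def wray(u,v,z,s):
    P=manip.camera_params("wrist");T=np.array(P["tool_from_camera"]);R=Rn.from_rotvec(s["tcp_rot"]).as_matrix()
    c=R@T[:3,3]+s["tool_pos"]; d=R@T[:3,:3]@np.array([(u-P["cx"])/P["fx"],(v-P["cy"])/P["fy"],1])
    return c+d*(z-c[2])/d[2]
E
python3 - <<'E'
from h import *
s=manip.observe();im=cv2.imread("pics/w1.png")
m=red(im);v,u=np.nonzero(m); k=v<200;print(u[k].min(),u[k].max(),v[k].min(),v[k].max())
print(wray(489,146,.137,s),"stem",wray(475,49,.1,s), wray(475,49,.117,s))
E
```

```text
460 497 138 154
[ 0.59432749 -0.08407041  0.137     ] stem [ 0.62712377 -0.01692604  0.1       ] [ 0.61917844 -0.01681489  0.117     ]
```

```bash
python3 - <<'E'
from h import *
plan([.5935,-.082,.165],np.radians(-28.7))
E
```

```text
pos [ 0.4496 -0.0783  0.2611] t 3.65 q [-0.5   0.26  0.66  2.01 -0.19  0.94 -0.25] F [0.  0.3 0.6] w 0.035
tool y world deg -29.28 z [-4.e-04 -0.e+00 -1.e+00]
shift tool m [0.0671 0.1274 0.0961] frac [0.168 0.318 0.24 ]
az total frac -0.019 deg 0.6
```

Emit:
{"fn": "apply_moves", "kwargs": {
  "increments": [
    {"tx": 0.042, "ty": 0.08, "tz": 0, "ax": 0, "ay": 0, "az": 0, "fingers": 150},
    {"tx": 0.042, "ty": 0.08, "tz": 0, "ax": 0, "ay": 0, "az": 0, "fingers": 150},
    {"tx": 0.042, "ty": 0.08, "tz": 0, "ax": 0, "ay": 0, "az": 0, "fingers": 150},
    {"tx": 0.042, "ty": 0.08, "tz": 0, "ax": 0, "ay": 0, "az": 0, "fingers": 150},
    {"tx": 0, "ty": 0, "tz": 0.08, "ax": 0, "ay": 0, "az": 0, "fingers": 150},
    {"tx": 0, "ty": 0, "tz": 0.08, "ax": 0, "ay": 0, "az": 0, "fingers": 150},
    {"tx": 0, "ty": 0, "tz": 0.08, "ax": 0, "ay": 0, "az": 0, "fingers": 150},
    {"tx": 0, "ty": 0, "tz": 0, "ax": 0, "ay": 0, "az": 0, "fingers": 150}
  ]
}}

```text
time: 4.45
tool_pos: [0.5923, -0.0801, 0.1617]
tcp_rot: [-2.697, -1.605, 0.008]
wrist_force: [-0.3, 0.6, 0.1]
grip_width: 0.0352
```

```bash
python3 - <<'E'
from h import *
plan([.5935,-.082,.100],np.radians(-28.7))
im,d=manip.capture("wrist"); cv2.imwrite("pics/w2.png",im)
E
```

```text
pos [ 0.5923 -0.0801  0.1617] t 4.45 q [-0.32  0.63  0.54  1.75 -0.4   0.88 -0.11] F [-0.3  0.6  0.1] w 0.0352
tool y world deg -28.47 z [-6.2e-03  2.0e-04 -1.0e+00]
shift tool m [-0.0009  0.0023  0.0617] frac [-0.002  0.006  0.154]
az total frac 0.008 deg -0.2
```

View pics/w2.png

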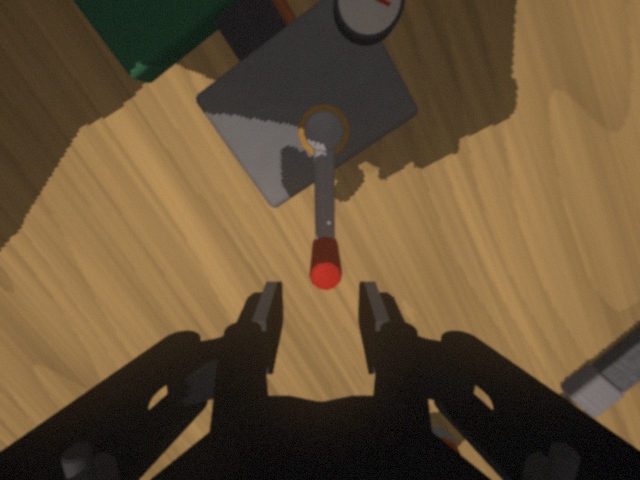

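The post top sits at (325,275), between the finger tips (282 and 360, centre 321). Measure it and go down.

```bash
python3 - <<'E'
from h import *
s=manip.observe()
p=wray(325,275,.137,s);print(p,"stem top",wray(323,127,.1,s),wray(323,127,.117,s))
plan([*p[:2],.100])
E
```

```text
[ 0.5959239  -0.08152415  0.137     ] stem top [ 0.63191508 -0.01289803  0.1       ] [ 0.63164422 -0.01321728  0.117     ]
pos [ 0.5934 -0.0806  0.1643] t 4.5 q [-0.32  0.62  0.54  1.75 -0.4   0.88 -0.11] F [-0.1 -0.5  1.5] w 0.0353
tool y world deg -28.51 z [-3.2e-03 -1.0e-04 -1.0e+00]
shift tool m [0.0005 0.0028 0.0643] frac [0.001 0.007 0.161]
```

Emit:
{"fn": "apply_moves", "kwargs": {
  "increments": [
    {"tx": 0, "ty": 0.006, "tz": 0.02, "ax": 0, "ay": 0, "az": 0, "fingers": 150},
    {"tx": 0, "ty": 0, "tz": 0.05, "ax": 0, "ay": 0, "az": 0, "fingers": 150},
    {"tx": 0, "ty": 0, "tz": 0.05, "ax": 0, "ay": 0, "az": 0, "fingers": 150},
    {"tx": 0, "ty": 0, "tz": 0.036, "ax": 0, "ay": 0, "az": 0, "fingers": 150},
    {"tx": 0, "ty": 0, "tz": 0, "ax": 0, "ay": 0, "az": 0, "fingers": 150},
    {"tx": 0, "ty": 0, "tz": 0, "ax": 0, "ay": 0, "az": 0, "fingers": 170},
    {"tx": 0, "ty": 0, "tz": 0, "ax": 0, "ay": 0, "az": 0, "fingers": 180},
    {"tx": 0, "ty": 0, "tz": 0, "ax": 0, "ay": 0, "az": 0, "fingers": 185},
    {"tx": 0, "ty": 0, "tz": 0, "ax": 0, "ay": 0, "az": 0, "fingers": 185}
  ]
}}

```text
time: 5.4
tool_pos: [0.5967, -0.0817, 0.1035]
tcp_rot: [2.701, 1.604, 0.001]
wrist_force: [-0.8, -1.0, 0.1]
grip_width: 0.0231
```

```bash
python3 - <<'E'
from h import *
plan([.5955,-.0815,.100],np.radians(-28))
im,d=manip.capture("wrist"); cv2.imwrite("pics/w3.png",im)
E
```

```text
pos [ 0.5967 -0.0817  0.1035] t 5.4 q [-0.29  0.71  0.48  1.78 -0.45  0.76 -0.07] F [-0.8 -1.   0.1] w 0.0231
tool y world deg -28.58 z [ 8.e-04  0.e+00 -1.e+00]
shift tool m [-0.0004 -0.0011  0.0035] frac [-0.001 -0.003  0.009]
az total frac -0.019 deg 0.6
```

View pics/w3.png

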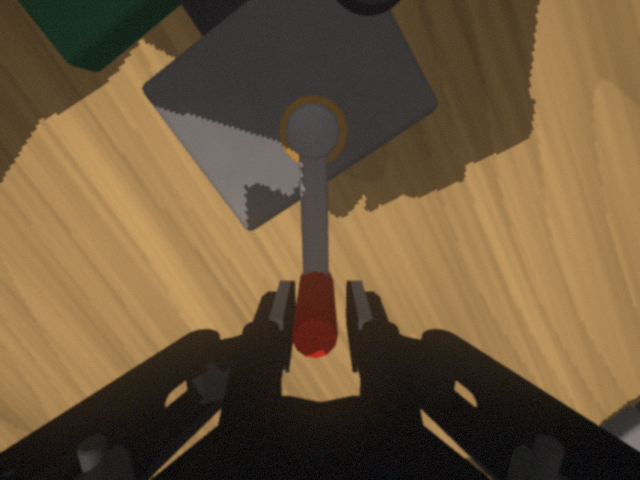

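Post is caged with the top at (315,338) between pads at 294 and 348. The gap is 23 mm against the 18 mm post, so nothing is pinched. Next, lower 3 mm and open 0.3 rad along the arc.

Emit:
{"fn": "apply_moves", "kwargs": {
  "increments": [
    {"tx": 0, "ty": 0, "tz": 0.006, "ax": 0, "ay": 0, "az": 0, "fingers": 185},
    {"tx": 0.0002, "ty": 0.0094, "tz": 0, "ax": 0, "ay": 0, "az": -0.0955, "fingers": 185},
    {"tx": 0.0002, "ty": 0.0094, "tz": 0, "ax": 0, "ay": 0, "az": -0.0955, "fingers": 185},
    {"tx": 0.0002, "ty": 0.0094, "tz": 0, "ax": 0, "ay": 0, "az": -0.0955, "fingers": 185}
  ],
  "newtons": 40
}}

```text
time: 5.85
tool_pos: [0.606, -0.0854, 0.1001]
tcp_rot: [-2.569, -1.804, 0.001]
wrist_force: [-4.4, 6.0, 1.8]
grip_width: 0.0233
```

```bash
cat >> h.py <<'E'
S=np.array([.6305,-.015])
def bed(tag=None):
    s=manip.observe();im,d=manip.capture("scene")
    m=yellow(im); m[:, :400]=0; m[:180]=0
    X,u,v=pts("scene",m,d); k=(X[:,1]>.15)&(X[:,1]<.26)&(X[:,2]>.1)&(X[:,2]<.25)
    if tag: cv2.imwrite("pics/%s.png"%tag,im)
    return s["time"],np.median(X[k,2]),v[k].mean(),k.sum()
def tip():
    s=manip.observe();R=Rn.from_rotvec(s["tcp_rot"]).as_matrix()
    r=s["tool_pos"][:2]-S; th=np.arctan2(r[1],r[0]); F=s["wrist_force"]
    tn=np.array([-np.sin(th),np.cos(th)])
    print("t %.2f th %.1fdeg (open %.3f) r %.4f z %.4f tooly-tangent %.1f deg Ftan %.1f Frad %.1f Fz %.1f w %.4f"%(s["time"],np.degrees(th),th-np.radians(-119),np.hypot(*r),s["tool_pos"][2],np.degrees(np.arctan2(R[1,1],R[0,1])-th)-90,F[:2]@tn,F[:2]@r/np.hypot(*r),F[2],s["grip_width"]), s["q"].round(2))
E
python3 - <<'E'
from h import *
tip(); print(*bed("s1")); 
d=np.load("scene0.npy");im=cv2.imread("scene0raw.png");m=yellow(im);m[:,:400]=0;m[:180]=0
X,u,v=pts("scene",m,d);print(np.median(X[:,2]),v.mean(),len(v))
im,d=manip.capture("wrist"); cv2.imwrite("pics/w4.png",im)
E
```

```text
t 5.85 th -109.2deg (open 0.171) r 0.0746 z 0.1001 tooly-tangent -0.7 deg Ftan -6.2 Frad -4.2 Fz 1.8 w 0.0233 [-0.25  0.71  0.44  1.75 -0.41  0.77  0.06]
5.85 0.20945096479339897 249.478125 1600
0.2095286705565959 249.01920693928128 1614
```

View pics/w4.png

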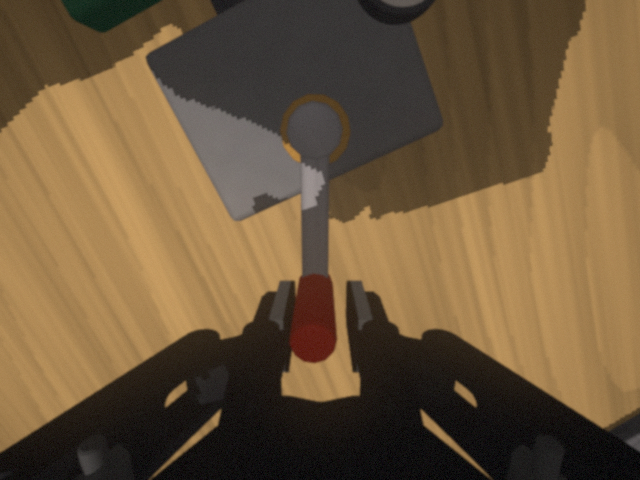

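View pics/s1.png

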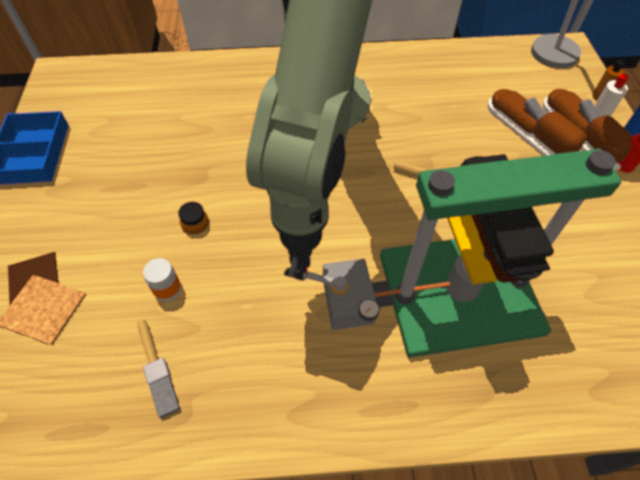

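Valve turns at about 6 N; the bed hasn't moved. Continuing.

Emit:
{"fn": "apply_moves", "kwargs": {
  "increments": [
    {"tx": 0.0002, "ty": 0.0094, "tz": 0, "ax": 0, "ay": 0, "az": -0.0955, "fingers": 185},
    {"tx": 0.0002, "ty": 0.0094, "tz": 0, "ax": 0, "ay": 0, "az": -0.0955, "fingers": 185},
    {"tx": 0.0002, "ty": 0.0094, "tz": 0, "ax": 0, "ay": 0, "az": -0.0955, "fingers": 185},
    {"tx": 0.0002, "ty": 0.0094, "tz": 0, "ax": 0, "ay": 0, "az": -0.0955, "fingers": 185}
  ]
}}

```text
time: 6.35
tool_pos: [0.6204, -0.0893, 0.1001]
tcp_rot: [-2.378, -2.05, 0.001]
wrist_force: [-6.2, 5.0, 1.1]
grip_width: 0.0237
```

```bash
python3 - <<'E'
from h import *
tip(); print(*bed());print(*bed()) 
E
```

```text
t 6.35 th -97.8deg (open 0.371) r 0.0750 z 0.1001 tooly-tangent -0.7 deg Ftan -6.8 Frad -4.1 Fz 1.1 w 0.0237 [-0.2   0.72  0.39  1.71 -0.36  0.78  0.21]
6.35 0.20933152908451022 249.5654351909831 1597
6.4 0.20940997746842135 249.50563909774436 1596
```

Emit:
{"fn": "apply_moves", "kwargs": {
  "increments": [
    {"tx": 0.0002, "ty": 0.0094, "tz": 0, "ax": 0, "ay": 0, "az": -0.0955, "fingers": 185},
    {"tx": 0, "ty": 0, "tz": 0, "ax": 0, "ay": 0, "az": 0, "fingers": 185},
    {"tx": 0, "ty": 0, "tz": 0, "ax": 0, "ay": 0, "az": 0, "fingers": 185}
  ]
}}

```text
time: 6.75
tool_pos: [0.6246, -0.0906, 0.1003]
tcp_rot: [-2.331, -2.106, 0.001]
wrist_force: [-2.9, 1.3, -1.1]
grip_width: 0.0235
```

```bash
python3 - <<'E'
from h import *
tip(); print(*bed());print(*bed()) 
E
```

```text
t 6.75 th -94.5deg (open 0.428) r 0.0758 z 0.1003 tooly-tangent -1.3 deg Ftan -3.0 Frad -1.0 Fz -1.1 w 0.0235 [-0.19  0.72  0.38  1.7  -0.35  0.78  0.25]
6.75 0.2093402402156056 249.53903810118675 1601
6.8 0.2093936864967993 249.53224796493424 1597
```

Emit:
{"fn": "apply_moves", "kwargs": {
  "increments": [
    {"tx": 0.0002, "ty": 0.0094, "tz": 0, "ax": 0, "ay": 0, "az": -0.0955, "fingers": 185},
    {"tx": 0, "ty": 0, "tz": 0, "ax": 0, "ay": 0, "az": 0, "fingers": 185},
    {"tx": 0, "ty": 0, "tz": 0, "ax": 0, "ay": 0, "az": 0, "fingers": 185}
  ]
}}

```text
time: 7.15
tool_pos: [0.6286, -0.091, 0.1004]
tcp_rot: [-2.277, -2.164, 0.0]
wrist_force: [-3.1, 1.2, -0.8]
grip_width: 0.0232
```

```bash
python3 - <<'E'
from h import *
tip(); print(*bed());print(*bed()) 
E
```

```text
t 7.15 th -91.5deg (open 0.481) r 0.0760 z 0.1004 tooly-tangent -1.4 deg Ftan -3.1 Frad -1.1 Fz -0.8 w 0.0232 [-0.18  0.73  0.36  1.69 -0.34  0.79  0.28]
7.15 0.20927088707130417 249.48717948717947 1599
7.2 0.2093685896197896 249.51594746716697 1599
```

Emit:
{"fn": "apply_moves", "kwargs": {
  "increments": [
    {"tx": 0.001, "ty": 0.0094, "tz": 0, "ax": 0, "ay": 0, "az": -0.0955, "fingers": 185},
    {"tx": 0, "ty": 0, "tz": 0, "ax": 0, "ay": 0, "az": 0, "fingers": 185},
    {"tx": 0, "ty": 0, "tz": 0, "ax": 0, "ay": 0, "az": 0, "fingers": 185}
  ]
}}

```text
time: 7.55
tool_pos: [0.6324, -0.0908, 0.1005]
tcp_rot: [2.222, 2.221, 0.0]
wrist_force: [-2.1, 0.6, -1.8]
grip_width: 0.0235
```

```bash
python3 - <<'E'
from h import *
tip(); print(*bed());print(*bed()) 
E
```

```text
t 7.55 th -88.5deg (open 0.531) r 0.0759 z 0.1005 tooly-tangent -1.5 deg Ftan -2.1 Frad -0.7 Fz -1.8 w 0.0235 [-0.18  0.73  0.35  1.68 -0.33  0.79  0.32]
7.55 0.20922349657798006 249.43375 1600
7.6 0.20937520754134387 249.48966812773952 1597
```

Emit:
{"fn": "apply_moves", "kwargs": {
  "increments": [
    {"tx": 0.001, "ty": 0.0094, "tz": 0, "ax": 0, "ay": 0, "az": -0.0955, "fingers": 185},
    {"tx": 0, "ty": 0, "tz": 0, "ax": 0, "ay": 0, "az": 0, "fingers": 185},
    {"tx": 0, "ty": 0, "tz": 0, "ax": 0, "ay": 0, "az": 0, "fingers": 185}
  ]
}}

```text
time: 7.95
tool_pos: [0.6362, -0.0905, 0.1005]
tcp_rot: [2.166, 2.275, -0.0]
wrist_force: [-3.0, -0.5, -2.2]
grip_width: 0.0232
```

```bash
python3 - <<'E'
from h import *
tip(); print(*bed());print(*bed()) 
E
```

```text
t 7.95 th -85.7deg (open 0.582) r 0.0758 z 0.1005 tooly-tangent -1.5 deg Ftan -3.1 Frad 0.3 Fz -2.2 w 0.0232 [-0.17  0.73  0.34  1.67 -0.31  0.8   0.36]
7.95 0.2093367288659264 249.4968789013733 1602
8.0 0.2092731414692034 249.50187969924812 1596
```

Emit:
{"fn": "apply_moves", "kwargs": {
  "increments": [
    {"tx": 0.001, "ty": 0.0094, "tz": 0, "ax": 0, "ay": 0, "az": -0.0955, "fingers": 185},
    {"tx": 0, "ty": 0, "tz": 0, "ax": 0, "ay": 0, "az": 0, "fingers": 185},
    {"tx": 0, "ty": 0, "tz": 0, "ax": 0, "ay": 0, "az": 0, "fingers": 185}
  ]
}}

```text
time: 8.35
tool_pos: [0.64, -0.09, 0.1006]
tcp_rot: [2.108, 2.329, -0.0]
wrist_force: [-3.1, -2.1, 0.3]
grip_width: 0.0234
```

```bash
python3 - <<'E'
from h import *
tip(); print(*bed());print(*bed()) 
im,d=manip.capture("wrist"); cv2.imwrite("pics/w5.png",im)
E
```

```text
t 8.35 th -82.8deg (open 0.632) r 0.0756 z 0.1006 tooly-tangent -1.5 deg Ftan -3.3 Frad 1.7 Fz 0.3 w 0.0234 [-0.16  0.74  0.32  1.65 -0.3   0.8   0.4 ]
8.35 0.20928811822080584 249.40801001251563 1598
8.4 0.20926770075495002 249.50093691442848 1601
```

View pics/w5.png

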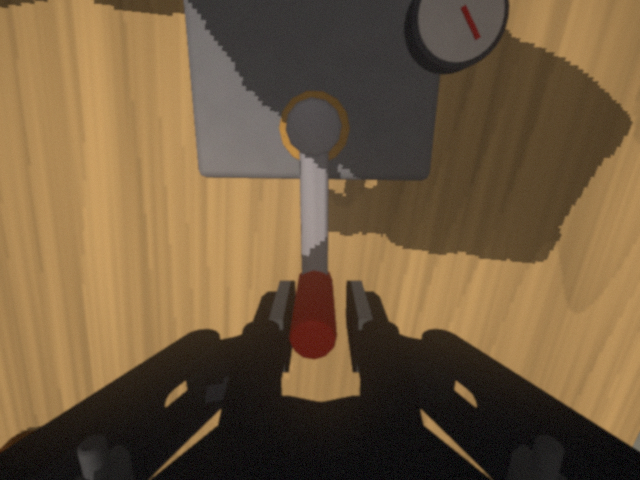

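Post still at (313,338) in the cage, arm aligned with the tool and turned about 0.6 rad. Bed still at rest.

Emit:
{"fn": "apply_moves", "kwargs": {
  "increments": [
    {"tx": 0.0002, "ty": 0.0094, "tz": 0, "ax": 0, "ay": 0, "az": -0.0955, "fingers": 185},
    {"tx": 0, "ty": 0, "tz": 0, "ax": 0, "ay": 0, "az": 0, "fingers": 185},
    {"tx": 0, "ty": 0, "tz": 0, "ax": 0, "ay": 0, "az": 0, "fingers": 185}
  ]
}}

```text
time: 8.8
tool_pos: [0.6438, -0.0893, 0.1006]
tcp_rot: [2.049, 2.381, 0.0]
wrist_force: [-2.2, -2.0, -0.7]
grip_width: 0.0234
```

```bash
python3 - <<'E'
from h import *
tip(); print(*bed());print(*bed()) 
E
```

```text
t 8.80 th -79.9deg (open 0.683) r 0.0755 z 0.1006 tooly-tangent -1.5 deg Ftan -2.5 Frad 1.5 Fz -0.7 w 0.0234 [-0.15  0.74  0.31  1.64 -0.29  0.81  0.43]
8.8 0.20923140403130955 249.55686761963952 1609
8.85 0.20922929464518697 249.44 1600
```

Emit:
{"fn": "apply_moves", "kwargs": {
  "increments": [
    {"tx": 0.0002, "ty": 0.0094, "tz": 0, "ax": 0, "ay": 0, "az": -0.0955, "fingers": 185},
    {"tx": 0, "ty": 0, "tz": 0, "ax": 0, "ay": 0, "az": 0, "fingers": 185},
    {"tx": 0, "ty": 0, "tz": 0, "ax": 0, "ay": 0, "az": 0, "fingers": 185}
  ]
}}

```text
time: 9.2
tool_pos: [0.6474, -0.0884, 0.1005]
tcp_rot: [1.989, 2.432, 0.0]
wrist_force: [-2.9, -0.9, 0.3]
grip_width: 0.0234
```

```bash
python3 - <<'E'
from h import *
tip(); print(*bed());print(*bed()) 
E
```

```text
t 9.20 th -77.0deg (open 0.733) r 0.0754 z 0.1005 tooly-tangent -1.5 deg Ftan -3.0 Frad 0.3 Fz 0.3 w 0.0234 [-0.14  0.74  0.3   1.63 -0.28  0.81  0.47]
9.2 0.20914863686845656 249.4078947368421 1596
9.25 0.20915704089430437 249.4484052532833 1599
```

Emit:
{"fn": "apply_moves", "kwargs": {
  "increments": [
    {"tx": 0.0002, "ty": 0.0075, "tz": 0, "ax": 0, "ay": 0, "az": -0.076, "fingers": 185},
    {"tx": 0, "ty": 0, "tz": 0, "ax": 0, "ay": 0, "az": 0, "fingers": 185},
    {"tx": 0, "ty": 0, "tz": 0, "ax": 0, "ay": 0, "az": 0, "fingers": 185}
  ]
}}

```text
time: 9.6
tool_pos: [0.6503, -0.0878, 0.1005]
tcp_rot: [-1.939, -2.472, -0.0]
wrist_force: [-4.1, 0.3, 1.1]
grip_width: 0.0235
```

```bash
python3 - <<'E'
from h import *
tip(); print(*bed());print(*bed());print(*bed());print(*bed()) 
E
```

```text
t 9.60 th -74.8deg (open 0.771) r 0.0754 z 0.1005 tooly-tangent -1.4 deg Ftan -3.8 Frad -1.3 Fz 1.1 w 0.0235 [-0.14  0.74  0.29  1.62 -0.27  0.81  0.5 ]
9.6 0.20909475192084426 249.43472829481573 1601
9.65 0.2091653979769001 249.4825 1600
9.7 0.20918867278844336 249.50531582238898 1599
9.75 0.20917002645858926 249.46379525593008 1602
```

Not sinking yet.

Emit:
{"fn": "apply_moves", "kwargs": {
  "increments": [
    {"tx": 0.0002, "ty": 0.0094, "tz": 0, "ax": 0, "ay": 0, "az": -0.0955, "fingers": 185},
    {"tx": 0, "ty": 0, "tz": 0, "ax": 0, "ay": 0, "az": 0, "fingers": 185},
    {"tx": 0, "ty": 0, "tz": 0, "ax": 0, "ay": 0, "az": 0, "fingers": 185}
  ]
}}

```text
time: 10.1
tool_pos: [0.6541, -0.0868, 0.1005]
tcp_rot: [1.877, 2.519, 0.0]
wrist_force: [-2.0, 1.1, -0.4]
grip_width: 0.0237
```

```bash
python3 - <<'E'
from h import *
tip(); print(*bed());print(*bed());print(*bed()) 
E
```

```text
t 10.10 th -71.8deg (open 0.823) r 0.0756 z 0.1005 tooly-tangent -1.6 deg Ftan -1.6 Frad -1.6 Fz -0.4 w 0.0237 [-0.13  0.75  0.27  1.61 -0.25  0.82  0.54]
10.1 0.20799719691075497 249.6967621419676 1606
10.15 0.20765917324823027 249.77389131792629 1601
10.2 0.20731296596415216 249.80049720323183 1609
```

Sinking at about 0.7 cm/s. Opening 0.05 rad more should give about 1.4 cm/s.

Emit:
{"fn": "apply_moves", "kwargs": {
  "increments": [
    {"tx": 0.0008, "ty": 0.0094, "tz": 0, "ax": 0, "ay": 0, "az": -0.0955, "fingers": 185},
    {"tx": 0, "ty": 0, "tz": 0, "ax": 0, "ay": 0, "az": 0, "fingers": 185},
    {"tx": 0, "ty": 0, "tz": 0, "ax": 0, "ay": 0, "az": 0, "fingers": 185}
  ]
}}

```text
time: 10.55
tool_pos: [0.6574, -0.0857, 0.1005]
tcp_rot: [1.814, 2.565, -0.0]
wrist_force: [-3.2, 0.6, -0.2]
grip_width: 0.0235
```

```bash
python3 - <<'E'
from h import *
tip(); print(*bed());print(*bed());print(*bed()) ;print(*bed())
E
```

```text
t 10.55 th -69.1deg (open 0.870) r 0.0756 z 0.1005 tooly-tangent -1.4 deg Ftan -2.7 Frad -1.7 Fz -0.2 w 0.0235 [-0.12  0.75  0.26  1.6  -0.24  0.82  0.57]
10.55 0.20424739899158828 250.27630769230768 1625
10.6 0.20367145211778023 250.39520590043023 1627
10.65 0.20309699214559662 250.48689823278488 1641
10.7 0.2026538264852173 250.62201834862384 1635
```

About 1.1 cm/s. Holding the valve here.

Emit:
{"fn": "apply_moves", "kwargs": {
  "increments": [
    {"tx": 0, "ty": 0, "tz": 0, "ax": 0, "ay": 0, "az": 0, "fingers": 185},
    {"tx": 0, "ty": 0, "tz": 0, "ax": 0, "ay": 0, "az": 0, "fingers": 185},
    {"tx": 0, "ty": 0, "tz": 0, "ax": 0, "ay": 0, "az": 0, "fingers": 185},
    {"tx": 0, "ty": 0, "tz": 0, "ax": 0, "ay": 0, "az": 0, "fingers": 185},
    {"tx": 0, "ty": 0, "tz": 0, "ax": 0, "ay": 0, "az": 0, "fingers": 185},
    {"tx": 0, "ty": 0, "tz": 0, "ax": 0, "ay": 0, "az": 0, "fingers": 185},
    {"tx": 0, "ty": 0, "tz": 0, "ax": 0, "ay": 0, "az": 0, "fingers": 185},
    {"tx": 0, "ty": 0, "tz": 0, "ax": 0, "ay": 0, "az": 0, "fingers": 185}
  ]
}}

```text
time: 11.55
tool_pos: [0.6574, -0.0856, 0.1005]
tcp_rot: [-1.812, -2.566, 0.0]
wrist_force: [-3.2, -1.8, -0.5]
grip_width: 0.0238
```

```bash
python3 - <<'E'
from h import *
tip(); print(*bed());print(*bed());print(*bed())
E
```

```text
t 11.55 th -69.1deg (open 0.871) r 0.0756 z 0.1005 tooly-tangent -1.3 deg Ftan -3.6 Frad 0.5 Fz -0.5 w 0.0238 [-0.12  0.75  0.26  1.6  -0.24  0.82  0.58]
11.55 0.1934015274336354 252.02874251497005 1670
11.6 0.19294515719814737 252.0869304556355 1668
11.65 0.1923140088055226 252.11218335343787 1658
```

Emit:
{"fn": "apply_moves", "kwargs": {
  "increments": [
    {"tx": 0, "ty": 0, "tz": 0, "ax": 0, "ay": 0, "az": 0, "fingers": 185},
    {"tx": 0, "ty": 0, "tz": 0, "ax": 0, "ay": 0, "az": 0, "fingers": 185},
    {"tx": 0, "ty": 0, "tz": 0, "ax": 0, "ay": 0, "az": 0, "fingers": 185},
    {"tx": 0, "ty": 0, "tz": 0, "ax": 0, "ay": 0, "az": 0, "fingers": 185},
    {"tx": 0, "ty": 0, "tz": 0, "ax": 0, "ay": 0, "az": 0, "fingers": 185},
    {"tx": 0, "ty": 0, "tz": 0, "ax": 0, "ay": 0, "az": 0, "fingers": 185},
    {"tx": 0, "ty": 0, "tz": 0, "ax": 0, "ay": 0, "az": 0, "fingers": 185},
    {"tx": 0, "ty": 0, "tz": 0, "ax": 0, "ay": 0, "az": 0, "fingers": 185},
    {"tx": 0, "ty": 0, "tz": 0, "ax": 0, "ay": 0, "az": 0, "fingers": 185},
    {"tx": 0, "ty": 0, "tz": 0, "ax": 0, "ay": 0, "az": 0, "fingers": 185},
    {"tx": 0, "ty": 0, "tz": 0, "ax": 0, "ay": 0, "az": 0, "fingers": 185},
    {"tx": 0, "ty": 0, "tz": 0, "ax": 0, "ay": 0, "az": 0, "fingers": 185},
    {"tx": 0, "ty": 0, "tz": 0, "ax": 0, "ay": 0, "az": 0, "fingers": 185},
    {"tx": 0, "ty": 0, "tz": 0, "ax": 0, "ay": 0, "az": 0, "fingers": 185},
    {"tx": 0, "ty": 0, "tz": 0, "ax": 0, "ay": 0, "az": 0, "fingers": 185}
  ]
}}

```text
time: 13.2
tool_pos: [0.6575, -0.0856, 0.1005]
tcp_rot: [1.812, 2.566, -0.0]
wrist_force: [-4.6, -1.8, -0.9]
grip_width: 0.0233
```

```bash
python3 - <<'E'
from h import *
tip(); print(*bed());print(*bed());print(*bed("s5"))
E
```

```text
t 13.20 th -69.1deg (open 0.871) r 0.0756 z 0.1005 tooly-tangent -1.4 deg Ftan -4.9 Frad 0.0 Fz -0.9 w 0.0233 [-0.12  0.75  0.26  1.6  -0.24  0.82  0.58]
13.2 0.17568071776748978 256.15843373493976 1660
13.25 0.17510086750677523 256.18105009052505 1657
13.3 0.17460679392823172 256.35632183908046 1653
```

Emit:
{"fn": "apply_moves", "kwargs": {
  "increments": [
    {"tx": 0, "ty": 0, "tz": 0, "ax": 0, "ay": 0, "az": 0, "fingers": 185},
    {"tx": 0, "ty": 0, "tz": 0, "ax": 0, "ay": 0, "az": 0, "fingers": 185},
    {"tx": 0, "ty": 0, "tz": 0, "ax": 0, "ay": 0, "az": 0, "fingers": 185},
    {"tx": 0, "ty": 0, "tz": 0, "ax": 0, "ay": 0, "az": 0, "fingers": 185},
    {"tx": 0, "ty": 0, "tz": 0, "ax": 0, "ay": 0, "az": 0, "fingers": 185},
    {"tx": 0, "ty": 0, "tz": 0, "ax": 0, "ay": 0, "az": 0, "fingers": 185},
    {"tx": 0, "ty": 0, "tz": 0, "ax": 0, "ay": 0, "az": 0, "fingers": 185},
    {"tx": 0, "ty": 0, "tz": 0, "ax": 0, "ay": 0, "az": 0, "fingers": 185},
    {"tx": 0, "ty": 0, "tz": 0, "ax": 0, "ay": 0, "az": 0, "fingers": 185},
    {"tx": 0, "ty": 0, "tz": 0, "ax": 0, "ay": 0, "az": 0, "fingers": 185},
    {"tx": 0, "ty": 0, "tz": 0, "ax": 0, "ay": 0, "az": 0, "fingers": 185},
    {"tx": 0, "ty": 0, "tz": 0, "ax": 0, "ay": 0, "az": 0, "fingers": 185},
    {"tx": 0, "ty": 0, "tz": 0, "ax": 0, "ay": 0, "az": 0, "fingers": 185},
    {"tx": 0, "ty": 0, "tz": 0, "ax": 0, "ay": 0, "az": 0, "fingers": 185},
    {"tx": 0, "ty": 0, "tz": 0, "ax": 0, "ay": 0, "az": 0, "fingers": 185}
  ]
}}

```text
time: 14.85
tool_pos: [0.6575, -0.0856, 0.1005]
tcp_rot: [1.812, 2.566, -0.0]
wrist_force: [-4.1, -1.6, -0.7]
grip_width: 0.0232
```

```bash
python3 - <<'E'
from h import *
tip(); print(*bed());print(*bed());print(*bed())
E
```

```text
t 14.85 th -69.1deg (open 0.871) r 0.0756 z 0.1005 tooly-tangent -1.4 deg Ftan -4.4 Frad 0.0 Fz -0.7 w 0.0232 [-0.12  0.75  0.26  1.6  -0.24  0.82  0.58]
14.85 0.15794706051815416 260.9508400746733 1607
14.9 0.15749379131618518 261.1260188087774 1595
14.95 0.1569514944204318 261.2046453232894 1593
```

Emit:
{"fn": "apply_moves", "kwargs": {
  "increments": [
    {"tx": 0, "ty": 0, "tz": 0, "ax": 0, "ay": 0, "az": 0, "fingers": 185},
    {"tx": 0, "ty": 0, "tz": 0, "ax": 0, "ay": 0, "az": 0, "fingers": 185},
    {"tx": 0, "ty": 0, "tz": 0, "ax": 0, "ay": 0, "az": 0, "fingers": 185},
    {"tx": 0, "ty": 0, "tz": 0, "ax": 0, "ay": 0, "az": 0, "fingers": 185},
    {"tx": 0, "ty": 0, "tz": 0, "ax": 0, "ay": 0, "az": 0, "fingers": 185},
    {"tx": 0, "ty": 0, "tz": 0, "ax": 0, "ay": 0, "az": 0, "fingers": 185},
    {"tx": 0, "ty": 0, "tz": 0, "ax": 0, "ay": 0, "az": 0, "fingers": 185},
    {"tx": 0, "ty": 0, "tz": 0, "ax": 0, "ay": 0, "az": 0, "fingers": 185},
    {"tx": 0, "ty": 0, "tz": 0, "ax": 0, "ay": 0, "az": 0, "fingers": 185},
    {"tx": 0, "ty": 0, "tz": 0, "ax": 0, "ay": 0, "az": 0, "fingers": 185},
    {"tx": 0, "ty": 0, "tz": 0, "ax": 0, "ay": 0, "az": 0, "fingers": 185},
    {"tx": 0, "ty": 0, "tz": 0, "ax": 0, "ay": 0, "az": 0, "fingers": 185},
    {"tx": 0, "ty": 0, "tz": 0, "ax": 0, "ay": 0, "az": 0, "fingers": 185},
    {"tx": 0, "ty": 0, "tz": 0, "ax": 0, "ay": 0, "az": 0, "fingers": 185},
    {"tx": 0, "ty": 0, "tz": 0, "ax": 0, "ay": 0, "az": 0, "fingers": 185}
  ]
}}

```text
time: 16.5
tool_pos: [0.6574, -0.0856, 0.1005]
tcp_rot: [-1.812, -2.566, 0.0]
wrist_force: [-4.9, -2.1, -1.1]
grip_width: 0.0235
```

```bash
python3 - <<'E'
from h import *
tip(); print(*bed());print(*bed());print(*bed("s6"))
E
```

```text
t 16.50 th -69.1deg (open 0.871) r 0.0756 z 0.1005 tooly-tangent -1.4 deg Ftan -5.4 Frad 0.2 Fz -1.1 w 0.0235 [-0.12  0.75  0.26  1.6  -0.24  0.82  0.58]
16.5 0.14438326774854682 264.8203324808184 1564
16.55 0.14435296016185178 264.8222079589217 1558
16.6 0.14449334900592725 264.72087067861713 1562
```

View pics/s6.png

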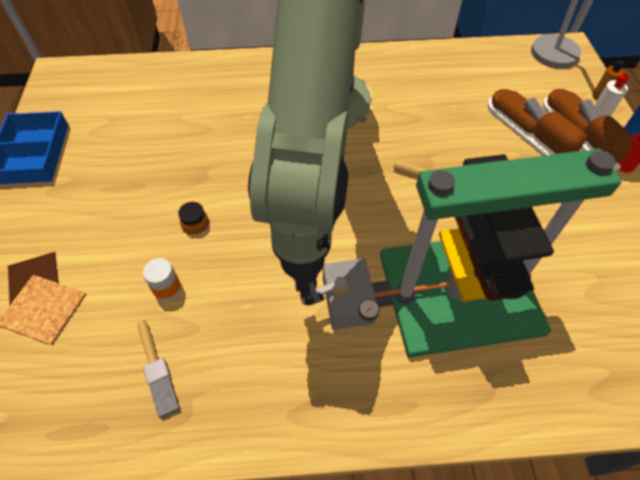

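Bed has stopped. The reading fell 65 mm, from 0.2094 to 0.1444, and holds still, which fits the 0.130 m bottom stop. Now closing: clockwise in the same cage, fast part first.

Emit:
{"fn": "apply_moves", "kwargs": {
  "increments": [
    {"tx": 0.0002, "ty": -0.0094, "tz": 0, "ax": 0, "ay": 0, "az": 0.0955, "fingers": 185},
    {"tx": 0.0002, "ty": -0.0094, "tz": 0, "ax": 0, "ay": 0, "az": 0.0955, "fingers": 185},
    {"tx": 0.0002, "ty": -0.0094, "tz": 0, "ax": 0, "ay": 0, "az": 0.0955, "fingers": 185},
    {"tx": 0.0002, "ty": -0.0094, "tz": 0, "ax": 0, "ay": 0, "az": 0.0955, "fingers": 185}
  ]
}}

```text
time: 17.05
tool_pos: [0.645, -0.0886, 0.101]
tcp_rot: [2.059, 2.368, 0.005]
wrist_force: [8.8, -0.1, -5.7]
grip_width: 0.0236
```

```bash
python3 - <<'E'
from h import *
tip()
im,d=manip.capture("wrist"); cv2.imwrite("pics/w7.png",im)
E
```

```text
t 17.05 th -78.8deg (open 0.701) r 0.0750 z 0.1010 tooly-tangent -3.2 deg Ftan 8.6 Frad 1.8 Fz -5.7 w 0.0236 [-0.15  0.74  0.31  1.64 -0.29  0.8   0.42]
```

View pics/w7.png

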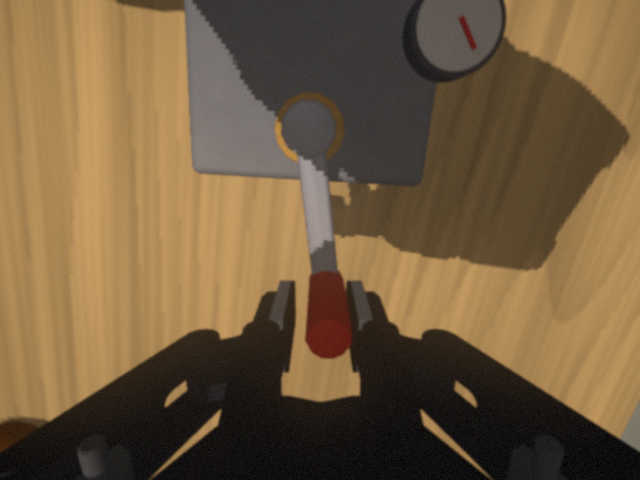

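Post at (328,335) now rests on the right-hand pad and turns closed at about 8.6 N.

Emit:
{"fn": "apply_moves", "kwargs": {
  "increments": [
    {"tx": 0.0002, "ty": -0.0094, "tz": 0, "ax": 0, "ay": 0, "az": 0.085, "fingers": 185},
    {"tx": 0.0002, "ty": -0.0094, "tz": 0, "ax": 0, "ay": 0, "az": 0.085, "fingers": 185},
    {"tx": 0.0002, "ty": -0.0094, "tz": 0, "ax": 0, "ay": 0, "az": 0.085, "fingers": 185},
    {"tx": 0.0002, "ty": -0.0094, "tz": 0, "ax": 0, "ay": 0, "az": 0.085, "fingers": 185},
    {"tx": 0.0002, "ty": -0.0094, "tz": 0, "ax": 0, "ay": 0, "az": 0.0955, "fingers": 185},
    {"tx": 0.0002, "ty": -0.0094, "tz": 0, "ax": 0, "ay": 0, "az": 0.0955, "fingers": 185},
    {"tx": 0.0002, "ty": -0.0094, "tz": 0, "ax": 0, "ay": 0, "az": 0.0955, "fingers": 185},
    {"tx": 0.0002, "ty": -0.0094, "tz": 0, "ax": 0, "ay": 0, "az": 0.0955, "fingers": 185},
    {"tx": 0.0002, "ty": -0.0094, "tz": 0, "ax": 0, "ay": 0, "az": 0.0955, "fingers": 185},
    {"tx": 0.0002, "ty": -0.0094, "tz": 0, "ax": 0, "ay": 0, "az": 0.0955, "fingers": 185}
  ]
}}

```text
time: 18.1
tool_pos: [0.6078, -0.087, 0.1012]
tcp_rot: [2.561, 1.811, 0.004]
wrist_force: [8.9, -9.4, -6.9]
grip_width: 0.0233
```

```bash
python3 - <<'E'
from h import *
tip()
E
```

```text
t 18.10 th -107.5deg (open 0.201) r 0.0755 z 0.1012 tooly-tangent -2.0 deg Ftan 11.3 Frad 6.3 Fz -6.9 w 0.0233 [-0.25  0.71  0.44  1.75 -0.41  0.76  0.06]
```

Emit:
{"fn": "apply_moves", "kwargs": {
  "increments": [
    {"tx": 0.0002, "ty": -0.0094, "tz": 0, "ax": 0, "ay": 0, "az": 0.085, "fingers": 185},
    {"tx": 0.0002, "ty": -0.0094, "tz": 0, "ax": 0, "ay": 0, "az": 0.085, "fingers": 185},
    {"tx": 0, "ty": 0, "tz": 0, "ax": 0, "ay": 0, "az": 0, "fingers": 185}
  ]
}}

```text
time: 18.4
tool_pos: [0.6003, -0.0838, 0.1012]
tcp_rot: [2.64, 1.697, 0.004]
wrist_force: [3.5, -5.5, -0.5]
grip_width: 0.0236
```

```bash
python3 - <<'E'
from h import *
tip()
E
```

```text
t 18.40 th -113.7deg (open 0.092) r 0.0752 z 0.1012 tooly-tangent -0.8 deg Ftan 5.4 Frad 3.7 Fz -0.5 w 0.0236 [-0.27  0.71  0.46  1.78 -0.43  0.76 -0.01]
```

Emit:
{"fn": "apply_moves", "kwargs": {
  "increments": [
    {"tx": 0, "ty": -0.0038, "tz": 0, "ax": 0, "ay": 0, "az": 0.038, "fingers": 185},
    {"tx": 0, "ty": 0, "tz": 0, "ax": 0, "ay": 0, "az": 0, "fingers": 185}
  ]
}}

```text
time: 18.6
tool_pos: [0.5993, -0.0833, 0.1012]
tcp_rot: [2.655, 1.672, 0.004]
wrist_force: [4.3, -7.0, -1.7]
grip_width: 0.0237
```

```bash
python3 - <<'E'
from h import *
tip()
E
```

```text
t 18.60 th -114.5deg (open 0.078) r 0.0751 z 0.1012 tooly-tangent -1.1 deg Ftan 6.8 Frad 4.6 Fz -1.7 w 0.0237 [-0.27  0.71  0.47  1.78 -0.44  0.76 -0.02]
```

Emit:
{"fn": "apply_moves", "kwargs": {
  "increments": [
    {"tx": 0, "ty": -0.004, "tz": 0, "ax": 0, "ay": 0, "az": 0.03, "fingers": 185},
    {"tx": 0, "ty": -0.004, "tz": 0, "ax": 0, "ay": 0, "az": 0.03, "fingers": 185}
  ]
}}

```text
time: 18.8
tool_pos: [0.5967, -0.0822, 0.1012]
tcp_rot: [2.681, 1.63, 0.005]
wrist_force: [7.6, -9.1, -3.5]
grip_width: 0.0232
```

```bash
python3 - <<'E'
from h import *
tip()
E
```

```text
t 18.80 th -116.7deg (open 0.040) r 0.0752 z 0.1012 tooly-tangent -0.7 deg Ftan 10.8 Frad 4.7 Fz -3.5 w 0.0232 [-0.28  0.71  0.48  1.79 -0.45  0.75 -0.05]
```

Emit:
{"fn": "apply_moves", "kwargs": {
  "increments": [
    {"tx": 0, "ty": -0.004, "tz": 0, "ax": 0, "ay": 0, "az": 0.03, "fingers": 185}
  ]
}}

```text
time: 18.9
tool_pos: [0.5952, -0.0815, 0.1013]
tcp_rot: [2.694, 1.608, 0.005]
wrist_force: [8.1, -8.8, -3.5]
grip_width: 0.0235
```

```bash
python3 - <<'E'
from h import *
tip()
E
```

```text
t 18.90 th -117.9deg (open 0.018) r 0.0752 z 0.1013 tooly-tangent -0.4 deg Ftan 11.3 Frad 4.0 Fz -3.5 w 0.0235 [-0.29  0.7   0.48  1.79 -0.45  0.75 -0.06]
```

Emit:
{"fn": "apply_moves", "kwargs": {
  "increments": [
    {"tx": 0, "ty": -0.003, "tz": 0, "ax": 0, "ay": 0, "az": 0.03, "fingers": 185}
  ]
}}

```text
time: 19.0
tool_pos: [0.5941, -0.0809, 0.1013]
tcp_rot: [2.706, 1.587, 0.005]
wrist_force: [7.1, -8.7, -3.7]
grip_width: 0.0235
```

```bash
python3 - <<'E'
from h import *
tip()
E
```

```text
t 19.00 th -118.9deg (open 0.002) r 0.0753 z 0.1013 tooly-tangent -0.3 deg Ftan 10.4 Frad 4.2 Fz -3.7 w 0.0235 [-0.29  0.7   0.48  1.8  -0.46  0.75 -0.07]
```

Emit:
{"fn": "apply_moves", "kwargs": {
  "increments": [
    {"tx": 0, "ty": -0.003, "tz": 0, "ax": 0, "ay": 0, "az": 0.03, "fingers": 185}
  ]
}}

```text
time: 19.1
tool_pos: [0.5931, -0.0803, 0.1013]
tcp_rot: [2.719, 1.566, 0.005]
wrist_force: [7.6, -9.0, -3.8]
grip_width: 0.0233
```

```bash
python3 - <<'E'
from h import *
tip()
E
```

```text
t 19.10 th -119.8deg (open -0.014) r 0.0753 z 0.1013 tooly-tangent -0.3 deg Ftan 11.1 Frad 4.1 Fz -3.8 w 0.0233 [-0.29  0.7   0.49  1.8  -0.46  0.75 -0.09]
```

Emit:
{"fn": "apply_moves", "kwargs": {
  "increments": [
    {"tx": 0, "ty": -0.0025, "tz": 0, "ax": 0, "ay": 0, "az": 0.025, "fingers": 185}
  ]
}}

```text
time: 19.2
tool_pos: [0.5922, -0.0799, 0.1012]
tcp_rot: [2.729, 1.548, 0.005]
wrist_force: [7.1, -8.2, -3.6]
grip_width: 0.0236
```

```bash
python3 - <<'E'
from h import *
tip()
E
```

```text
t 19.20 th -120.6deg (open -0.028) r 0.0753 z 0.1012 tooly-tangent -0.3 deg Ftan 10.3 Frad 3.4 Fz -3.6 w 0.0236 [-0.3   0.7   0.49  1.8  -0.46  0.75 -0.1 ]
```

Emit:
{"fn": "apply_moves", "kwargs": {
  "increments": [
    {"tx": 0, "ty": -0.0025, "tz": 0, "ax": 0, "ay": 0, "az": 0.025, "fingers": 185}
  ]
}}

```text
time: 19.3
tool_pos: [0.5913, -0.0794, 0.1012]
tcp_rot: [2.739, 1.53, 0.005]
wrist_force: [7.4, -9.7, -3.8]
grip_width: 0.0229
```

```bash
python3 - <<'E'
from h import *
tip()
E
```

```text
t 19.30 th -121.3deg (open -0.041) r 0.0753 z 0.1012 tooly-tangent -0.3 deg Ftan 11.3 Frad 4.5 Fz -3.8 w 0.0229 [-0.3   0.7   0.5   1.8  -0.47  0.75 -0.11]
```

Emit:
{"fn": "apply_moves", "kwargs": {
  "increments": [
    {"tx": 0, "ty": -0.0025, "tz": 0, "ax": 0, "ay": 0, "az": 0.025, "fingers": 185}
  ]
}}

```text
time: 19.4
tool_pos: [0.5905, -0.0788, 0.1012]
tcp_rot: [2.749, 1.512, 0.005]
wrist_force: [5.8, -8.7, -4.6]
grip_width: 0.0234
```

```bash
python3 - <<'E'
from h import *
tip()
E
```

```text
t 19.40 th -122.1deg (open -0.054) r 0.0753 z 0.1012 tooly-tangent -0.3 deg Ftan 9.6 Frad 4.3 Fz -4.6 w 0.0234 [-0.3   0.7   0.5   1.81 -0.47  0.75 -0.12]
```

Emit:
{"fn": "apply_moves", "kwargs": {
  "increments": [
    {"tx": 0, "ty": -0.002, "tz": 0, "ax": 0, "ay": 0, "az": 0.02, "fingers": 185}
  ]
}}

```text
time: 19.5
tool_pos: [0.5898, -0.0785, 0.1013]
tcp_rot: [2.757, 1.498, 0.005]
wrist_force: [7.4, -9.4, -4.3]
grip_width: 0.0231
```

```bash
python3 - <<'E'
from h import *
tip()
E
```

```text
t 19.50 th -122.7deg (open -0.064) r 0.0754 z 0.1013 tooly-tangent -0.3 deg Ftan 11.3 Frad 4.0 Fz -4.3 w 0.0231 [-0.31  0.7   0.5   1.81 -0.47  0.75 -0.13]
```

```bash
python3 - <<'E'
from h import *
tip()
im,d=manip.capture("wrist"); cv2.imwrite("pics/w8.png",im)
E
```

```text
t 19.50 th -122.7deg (open -0.064) r 0.0754 z 0.1013 tooly-tangent -0.3 deg Ftan 11.3 Frad 4.0 Fz -4.3 w 0.0231 [-0.31  0.7   0.5   1.81 -0.47  0.75 -0.13]
```

View pics/w8.png

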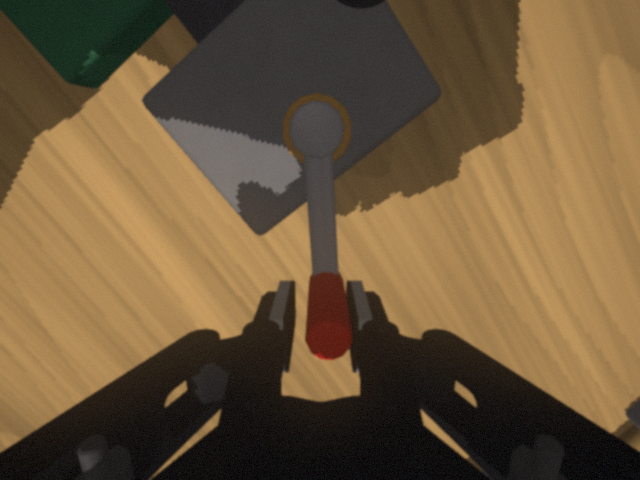

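Post at (328,338) is still on the right pad and the valve is still turning. Continuing in small steps.

Emit:
{"fn": "apply_moves", "kwargs": {
  "increments": [
    {"tx": 0, "ty": -0.002, "tz": 0, "ax": 0, "ay": 0, "az": 0.02, "fingers": 185}
  ]
}}

```text
time: 19.65
tool_pos: [0.5897, -0.0782, 0.1013]
tcp_rot: [2.764, 1.484, 0.006]
wrist_force: [14.3, -11.9, -9.5]
grip_width: 0.0234
```

Emit:
{"fn": "apply_moves", "kwargs": {
  "increments": [
    {"tx": 0, "ty": -0.002, "tz": 0, "ax": 0, "ay": 0, "az": 0.02, "fingers": 185}
  ]
}}

```text
time: 19.75
tool_pos: [0.5897, -0.0781, 0.1014]
tcp_rot: [2.77, 1.468, 0.008]
wrist_force: [19.1, -14.7, -13.5]
grip_width: 0.0234
```

```bash
python3 - <<'E'
from h import *
tip()
E
```

```text
t 19.75 th -122.9deg (open -0.067) r 0.0751 z 0.1014 tooly-tangent -1.3 deg Ftan 24.0 Frad 2.0 Fz -13.5 w 0.0234 [-0.31  0.7   0.51  1.81 -0.48  0.74 -0.14]
```

The stop is reached: position holds while force rose to 24 N, a bit over the 15–20 N target but under the 30 N limit. Easing off now.

Emit:
{"fn": "apply_moves", "kwargs": {
  "increments": [
    {"tx": 0, "ty": 0.003, "tz": 0, "ax": 0, "ay": 0, "az": 0, "fingers": 185}
  ]
}}

```text
time: 19.85
tool_pos: [0.59, -0.0783, 0.1012]
tcp_rot: [2.772, 1.469, 0.006]
wrist_force: [5.4, -7.2, -2.8]
grip_width: 0.0232
```

```bash
python3 - <<'E'
from h import *
tip()
E
```

```text
t 19.85 th -122.7deg (open -0.064) r 0.0751 z 0.1012 tooly-tangent -1.5 deg Ftan 8.4 Frad 3.1 Fz -2.8 w 0.0232 [-0.31  0.7   0.51  1.81 -0.48  0.75 -0.14]
```

Emit:
{"fn": "apply_moves", "kwargs": {
  "increments": [
    {"tx": 0, "ty": 0.003, "tz": 0, "ax": 0, "ay": 0, "az": 0, "fingers": 185},
    {"tx": 0, "ty": 0.003, "tz": 0, "ax": 0, "ay": 0, "az": 0, "fingers": 180},
    {"tx": 0, "ty": 0, "tz": 0, "ax": 0, "ay": 0, "az": 0, "fingers": 140},
    {"tx": 0, "ty": 0, "tz": 0, "ax": 0, "ay": 0, "az": 0, "fingers": 120},
    {"tx": 0, "ty": 0, "tz": 0, "ax": 0, "ay": 0, "az": 0, "fingers": 120}
  ]
}}

```text
time: 20.35
tool_pos: [0.5894, -0.0781, 0.1005]
tcp_rot: [-2.775, -1.473, -0.0]
wrist_force: [-0.3, 0.1, -0.1]
grip_width: 0.0451
```

```bash
python3 - <<'E'
from h import *
tip()
im,d=manip.capture("wrist"); cv2.imwrite("pics/w9.png",im)
E
```

```text
t 20.35 th -123.1deg (open -0.071) r 0.0753 z 0.1005 tooly-tangent -1.0 deg Ftan -0.3 Frad 0.0 Fz -0.1 w 0.0451 [-0.31  0.71  0.51  1.81 -0.48  0.75 -0.14]
```

View pics/w9.png

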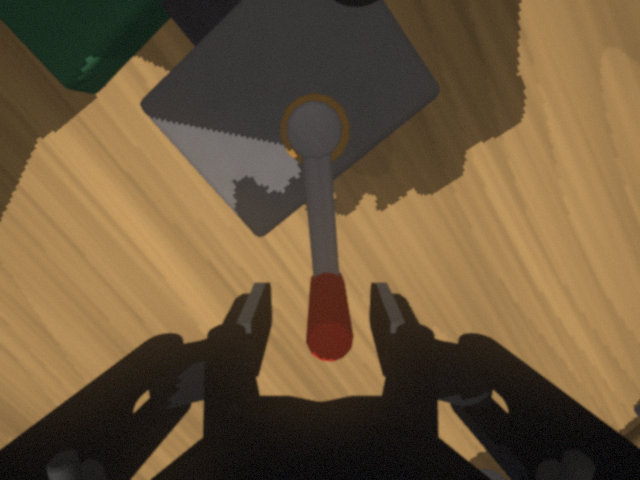

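Fingers stand clear of the post (329,340; pads at 270 and 372) with zero force. Lift off.

Emit:
{"fn": "apply_moves", "kwargs": {
  "increments": [
    {"tx": 0, "ty": 0, "tz": -0.03, "ax": 0, "ay": 0, "az": 0, "fingers": 120},
    {"tx": 0, "ty": 0, "tz": -0.08, "ax": 0, "ay": 0, "az": 0, "fingers": 120},
    {"tx": 0, "ty": 0, "tz": -0.1, "ax": 0, "ay": 0, "az": 0, "fingers": 120},
    {"tx": 0, "ty": 0, "tz": -0.1, "ax": 0, "ay": 0, "az": 0, "fingers": 120},
    {"tx": -0.1, "ty": -0.08, "tz": 0, "ax": 0, "ay": 0, "az": 0, "fingers": 120},
    {"tx": 0, "ty": -0.1, "tz": 0, "ax": 0, "ay": 0, "az": 0, "fingers": 120},
    {"tx": 0, "ty": -0.1, "tz": 0, "ax": 0, "ay": 0, "az": 0, "fingers": 120},
    {"tx": 0, "ty": 0, "tz": 0, "ax": 0, "ay": 0, "az": 0, "fingers": 120},
    {"tx": 0, "ty": 0, "tz": 0, "ax": 0, "ay": 0, "az": 0, "fingers": 120}
  ]
}}

```text
time: 21.3
tool_pos: [0.4756, -0.0478, 0.2255]
tcp_rot: [-2.774, -1.474, -0.003]
wrist_force: [0.4, 0.5, -0.1]
grip_width: 0.0455
```

```bash
python3 - <<'E'
from h import *
tip(); print(*bed("s9"))
im,d=manip.capture("top"); cv2.imwrite("pics/t9.png",im)
m=red(im)
for n,i in(("top0",cv2.imread("top0raw.png")),("now",im)):
    m=red(i);m[:, :300]=0;v,u=np.nonzero(m);print(n,len(u),u.mean() if len(u) else 0,v.mean() if len(u) else 0, ray("top",u.mean(),v.mean(),.137) if len(u) else 0)
print(*bed())
E
```

```text
t 21.30 th -168.1deg (open -0.856) r 0.1584 z 0.2255 tooly-tangent 44.0 deg Ftan -0.4 Frad -0.5 Fz -0.1 w 0.0455 [-0.54  0.36  0.67  2.01 -0.29  0.87 -0.31]
21.3 0.14434811302947134 264.56178343949045 1570
top0 47 324.17021276595744 208.27659574468086 [ 0.59288899 -0.08042149  0.137     ]
now 0 0 0 0
21.4 0.14439825140566226 264.61919898283537 1573
```

View pics/s9.png

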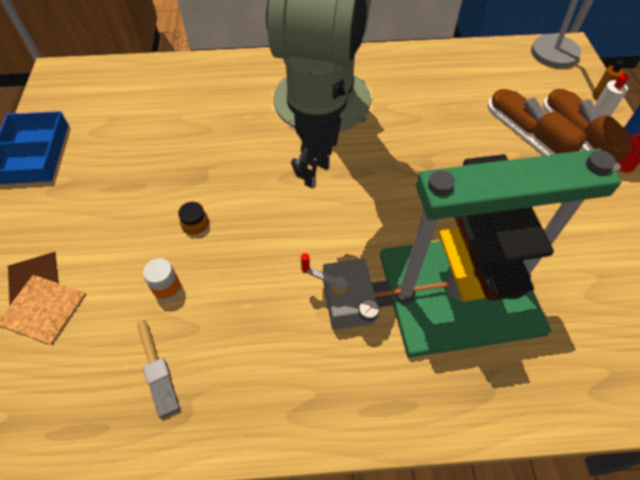

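View pics/t9.png

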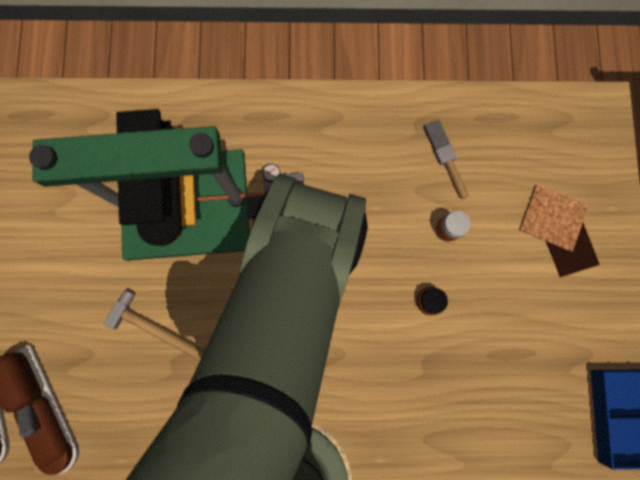

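Scene view: post is back at (305,263), the bed stays down, and the bystanders are where they were, at (193,218), (162,279) and (160,370). The top view hides the post behind the arm, so I'll compare it in the scene picture and hand in.

```bash
python3 - <<'E'
from h import *
for f in("scene0raw.png","pics/s9.png"):
    m=red(cv2.imread(f));m[:,330:]=0;m[:,:280]=0;v,u=np.nonzero(m);print(f,u.mean(),v.mean(),ray("scene",u.mean(),v.mean(),.12))
s=manip.observe();print(s["time"],s["wrist_force"].round(1),abs(s["qvel"]).max(),bed())
print(manip.close_job())
E
```

```text
scene0raw.png 304.35353535353534 263.030303030303 [ 0.59836717 -0.08007378  0.12      ]
pics/s9.png 304.8709677419355 262.3010752688172 [ 0.59681692 -0.07898594  0.12      ]
21.45 [-0.2  0.   0. ] 0.0073094592659286315 (21.45, np.float64(0.1443883548475686), np.float64(264.54464285714283), np.int64(1568))
the job is handed in; nothing more can be done
None
```

The bed is down on its bottom stop and the valve is closed against its stop. The arm is clear, and I handed the job in at about 21.5 s.

I held the red post loosely between the fingers, with a 23 mm gap on the 18 mm post, so it was never pinched. I opened the valve in small steps until the bed began to sink, about 0.8 rad from closed. I then held it about 0.05 rad further, where the bed sank at about 1.1 cm/s. The bed dropped 65 mm in all, then stopped.

**Last checks:**
- **Bed:** its height reading stayed at 0.144 m from the stop to the end, which fits the bottom stop at 0.130 m plus the plate's thickness.
- **Valve:** the post is about 2 mm past its starting place, on the closed side.
- **Bystanders:** the glue, polish, brush and hammer look unmoved in the pictures, and the force on the wrist is zero.

**Off target:** the closing push at the stop reached about 24 N along the arc, or about 28 N counting the vertical part. That is over the 15 to 20 N asked for but under the 30 N limit. I eased off in the next 0.1 s step. The top camera could not confirm the closed position because the arm hid the post, so I relied on the scene view and the force rise.

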